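Load a tube in the clip fixture and set its clamp screw

TASK

Take the steel tube off its wooden rest and push it level down into the two forks of the green fixture, about centred, past the sprung jaw until it sits fully at the bottom and the jaw has snapped back over it. Let go of the tube, then turn the fixture's wing screw clockwise (seen from above) until it seats, back it off a quarter turn so the tube stays free to slide, and finish while still gripping the wing and holding it still there. Leave the other things on the bench alone.

Things in the scene. Friction and masses are not known exactly. Their poses are not given: they have to be found in the camera images.
- fixture: Green steel fixture fixed to the bench. Origin on the bench straight under the seated tube's centre line, z up. Base plate x -125 to +50 mm, y +-75 mm, 12 mm thick. The tube lies along y in two forks (16 mm wide) at y = -45 and +45 mm. Between them (|y| under 36 mm) nothing is above 25 mm for x from -75 to +50 mm: room for fingers. The wing screw stands at x = -95, y = 0 mm.
- clip_seat (a point): Where the tube's middle must come: on the seated tube's centre line, midway between the forks, 48 mm above the bench. Axes as the fixture's (y along the tube). Fork floor 40 mm high, slot 18 mm wide; tall plain prong on the -x side to 66 mm with a lead-in above it leaning outward (top 73 mm); short prong on the +x side to 48 mm, the sprung jaw behind it.
- jaw (a joint): Sprung steel jaw, one piece, an arm at each fork, hinged along y at fixture x = +18, z = 20 mm. 0 = closed: free-turning rollers (8 mm across, centre x = +8.5, z = 58 mm) overhang the slot. Grows (rad, to 0.6) as they swing to +x. A tube pushed straight down cams it open by 0.04 to 0.1 rad with about 8 to 20 N in all; it then snaps shut over the tube.
- screw (a joint): Wing screw angle, rad: 0 = seated (hard stop); grows as it is unscrewed, anticlockwise from above, to 2.8. Turns stiffly (0.06 N m), stays where left, does not rise or sink. At 0 the wing's long side lies along the fixture's y; at angle a it is turned by a anticlockwise from that. Starts 0.5 to 1.2.
- screw_grip (a point): On the screw's axis, 80 mm above the bench: the height to grip the wing. Wing: flat upright aluminium bar 10 mm thick, 44 mm long, 64 to 92 mm high (its middle 16 mm reaches down to 58 mm); below it a collar 22 mm across (50 to 58 mm high) on a green post 32 mm across. Axes as the fixture's, not turning with the screw.
- tube: Steel tube, 16 mm across, 160 mm long, about 0.13 kg. Origin at its centre, y along it. Starts lying in the wooden rest, centre 32 mm above the bench.
- rest: Fixed wooden rest, left or right of the fixture. Base 70 (x) by 130 (y) mm, 12 mm thick; two notched cross-pieces at y = -50 and +50 mm, each 18 mm wide, 60 mm long in x, 32 mm high; the tube lies along y in their open notches, 18 mm wide and 8 mm deep. Origin on the bench under its middle.
- coupling: Bystander, leave alone: plain dark steel pipe ring standing on end, 48 mm across, 40 mm high. Origin at the centre of its underside.
- flat_bar: Bystander, leave alone: dark steel flat bar lying on the bench, 160 x 35 x 12 mm. Origin at the centre of its underside.
- offcut: Bystander, leave alone: dark steel block, 60 x 50 x 35 mm. Origin at the centre of its underside.

How it is judged:
By the outcome, as a careful person would: the job done as asked, in the order asked, and still so for the second after the job is handed in, while the arm keeps its last pose, push and grip.
It also fails if it takes over 53 s, if anything falls off the work surface, if the arm or the gripper's body presses on something with over 40 N, if the wrist force passes 120 N, or if a joint passes its speed limit or range.

ROBOT

A 7-joint arm with a two-finger parallel gripper is mounted at the origin on the work surface. World frame = base frame: x ahead of the robot, y to its left, z up, the work surface at z = 0. Lengths are in mm, angles in rad, forces in N, time in s.
With the tool pointing down it reaches from about 425 to 1025 mm from the base axis. Payload 9.4 kg.
Tool frame: the origin (TCP) lies on the centre line of the jaws, within the pads' length; the fingertips stand 22 mm ahead of it and the grasp point (between the pads) lies 3 mm ahead of it; z points along the fingers, y is the direction in which the jaws open and shut (so a half turn about z gives the same grasp; the last joint's range is limited). The gripper opens to 85 mm and grips with 20 to 120 N. Pads are 22 mm wide; open, the fingers measure 114 mm over their backs; the gripper's body (76 mm by 85 mm) begins 54 mm behind the grasp point. The pads swing forward as they close: fully open they stand 13 mm farther back than shut.
Start: joints at [-1.397, 0.599, -0.003, 1.599, 0.002, 0.943, -0.08], TCP at [179.933, 702.316, 253.275] pointing down, gripper open.
Joint ranges: [-2.57, 2.57], [-0.35, 1.97], [-1.29, 1.29], [0.11, 2.56], [-1.05, 4.19], [0.11, 1.86], [-2.63, 2.63]. Speed limits (rad/s): [2.22, 2.22, 3.01, 3.01, 3.14, 3.14, 3.14].

INTERFACE

Orientations are given as [roll, pitch, yaw] about the fixed x, y, z axes, in that order (R = Rz(yaw) Ry(pitch) Rx(roll)).
In Python, from plant import sense, grab_frame, get_calibration, sign_off gives the robot as it stands.
- The arm moves only by the tool move_arm, never from a script. Its argument "motion" is a list of rows, each a list of 5 numbers: the shift along the tool's x, y, z in mm, then the turn about the tool's z in rad, then the gripper's target within -1 to 1 (shut at 1, half-way at 0, fully open at -1). In form: [[dx, dy, dz, twist, grip], ...]. A call has 1 to 20 rows; each row shifts and turns the pose as measured when the row begins, along the tool's axes as they then stand; what a row does not reach is not made up. A row lasts 1/10 s, in which the tool goes at most 50 mm and 8.59 degrees, less where a joint would pass 70% of its speed; a pose out of reach is approached as far as the arm can. A call with a gripper value outside its range is refused whole. The fingers move at their own pace and stop on an object; the grip force is fixed at half the most. Time passes only in rows, so rows that do not move let the fingers close. It gives the time, the measured TCP pose, the force and the opening at its end, in the units of the state.
- sense(): the state, without advancing time (a new reading comes with each control period).
- grab_frame(name): name is "scene" or "top" or "wrist"; returns (picture, depth): 400x640x3 uint8, red, green, blue; 400x640 float32, mm along the optical axis (not along the pixel's ray), 0 where there is no reading.
- get_calibration(name): a dict with "K" (3x3 intrinsics, pixels), "origin" and "orientation" of the camera in the world. Camera axes: x right, y up, looking along -z (the intrinsics and any distortion apply to the point x, -y, -z); pixel columns grow to the right and rows downward; lengths in mm; the calibration is good to about 2 mm. A picture is of the moment at which its call begins: read the wrist's pose just before it. get_calibration takes no time and is no camera call; for the wrist camera it gives the pose at the moment of the call.
- sign_off(): hands the job in, once; it reports no verdict.
The state is a dict: "t": time; "qpos": joint angles; "joint_vel": joint speeds; "effort": joint torques, N m; "tcp_pos": TCP position; "ee_rot": TCP orientation; "force": force on the tool from outside, world axes, zero at the start; "torque": the same for the moment, N m; "width": finger opening in mm.
Only numpy, scipy, OpenCV 4.12 (cv2) and the standard library are available. Lean on these libraries where they do the work, as an engineer would, in place of code of your own. Each camera call takes 0.05 s, during which the arm holds its last target.

## Working session

There is one attempt and no reset: what is moved stays moved. The work goes in short steps, Python scripts to look and compute and a tool call to move; the robot and the scene stay as the last step left them, time stands still between calls to the robot, and variables do not carry over. Pictures are saved under pics/ and viewed, and the job is handed in when it is done.

Besides the shell and the picture viewer there is one more tool, called after "Call:" as a command line: name --pt "numbers of a row" for each row, then --argument value for the rest. move_arm: Moves the arm, as the interface text tells. Its arguments: {"type":"object","properties":{"motion":{"type":"array","items":{"type":"array","items":{"type":"number"}}}},"required":["motion"]}

```bash
mkdir -p pics; ls; python3 - <<'E'
from plant import *
import cv2
print(sense())
for n in("scene","top","wrist"):
    p,d=grab_frame(n); cv2.imwrite(f"pics/{n}0.png",p[:,:,::-1]); c=get_calibration(n); print(n,c)
    import numpy as np; np.savez(f"{n}0.npz",p=p,d=d,K=c["K"],o=c["origin"],r=c["orientation"])
E
```

```text
pics
{'t': 0.0, 'qpos': array([-1.39669093,  0.60016057, -0.00253439,  1.60013873,  0.00181403,
        0.9429221 , -0.07978593]), 'joint_vel': array([ 0.0011683 ,  0.00151082,  0.00216647, -0.00014316,  0.00142756,
       -0.00048139, -0.00081715]), 'effort': array([-1.50996122e-03, -7.76449227e+01,  1.56468853e+00, -2.57996517e+01,
        1.23923706e-02,  9.05682275e-03,  3.05983735e-05]), 'tcp_pos': array([179.84455563, 701.87485118, 252.38830634]), 'ee_rot': array([-3.13997411e+00,  1.64483725e-04,  2.89086091e+00]), 'force': array([-0.0242769 ,  0.75081111, -0.22569778]), 'torque': array([0.0033771 , 0.03896723, 0.01586655]), 'width': 85.25490264895105}
scene {'K': array([[398.77611428,   0.        , 323.90724642],
       [  0.        , 398.77611428, 202.36462109],
       [  0.        ,   0.        ,   1.        ]]), 'origin': array([1513.75383675,  232.47807834,  978.0840182 ]), 'orientation': array([0.78620739, 0.00781908, 1.80838292])}
top {'K': array([[474.86811384,   0.        , 313.38260155],
       [  0.        , 474.86811384, 199.70330588],
       [  0.        ,   0.        ,   1.        ]]), 'origin': array([ 503.25958857,    4.47874648, 1290.16244343]), 'orientation': array([ 0.10713928, -0.00542338, -1.58618465])}
wrist {'K': array([[311.94916906,   0.        , 318.53719679],
       [  0.        , 311.94916906, 194.97859191],
       [  0.        ,   0.        ,   1.        ]]), 'origin': array([ 98.17891809, 723.22911582, 373.74098784]), 'orientation': array([-0.33307808,  0.00133163,  1.32040305])}
```

View pics/scene0.png

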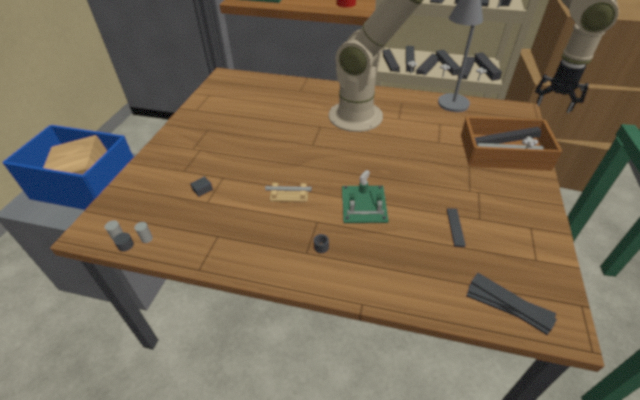

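View pics/top0.png

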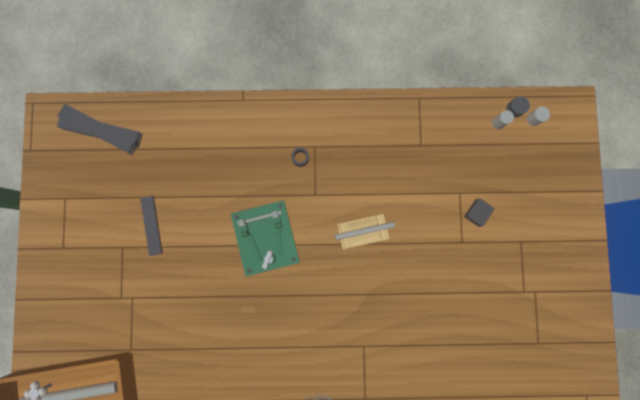

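View pics/wrist0.png

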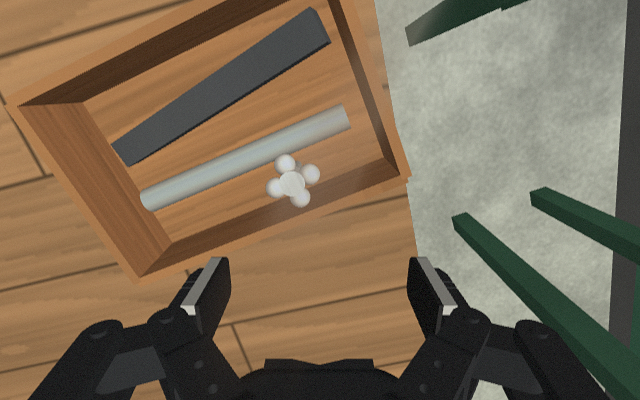

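The scene: the green fixture is at top-image (265,238) and the rest with its tube at (364,231). The coupling, flat bar and offcut are clear of both. Enlarging.

```bash
cat > h.py <<'E'
import numpy as np, cv2
from scipy.spatial.transform import Rotation as R
def pose(c):
    return np.array(c["K"]),np.array(c["origin"]),R.from_euler('xyz',c["orientation"]).as_matrix()
def back(c,u,v,z):
    K,o,Rm=pose(c); d=Rm@np.array([(u-K[0,2])/K[0,0],-(v-K[1,2])/K[1,1],-1.])
    return o+d*(z-o[2])/d[2]
def proj(c,P):
    K,o,Rm=pose(c); q=(np.atleast_2d(P)-o)@Rm; 
    return np.c_[K[0,0]*q[:,0]/-q[:,2]+K[0,2],K[1,1]*-q[:,1]/-q[:,2]+K[1,2]]
def crop(p,x0,x1,y0,y1,s,name):
    cv2.imwrite(name,cv2.resize(p[y0:y1,x0:x1,::-1],None,fx=s,fy=s,interpolation=cv2.INTER_CUBIC))
E
python3 - <<'E'
from h import *
a=np.load('top0.npz'); crop(a['p'],220,420,180,290,4,'pics/topc.png')
d=a['d']; print(d[231,350:380:5],d[238,240:290:5])
E
```

```text
[1252.7389 1251.0916 1247.8085 1248.7439 1252.5582 1277.6451] [1272.5936 1273.0228 1258.765  1272.4164 1276.9702 1273.4175 1273.811
 1272.3075 1263.7504 1279.1963]
```

View pics/topc.png

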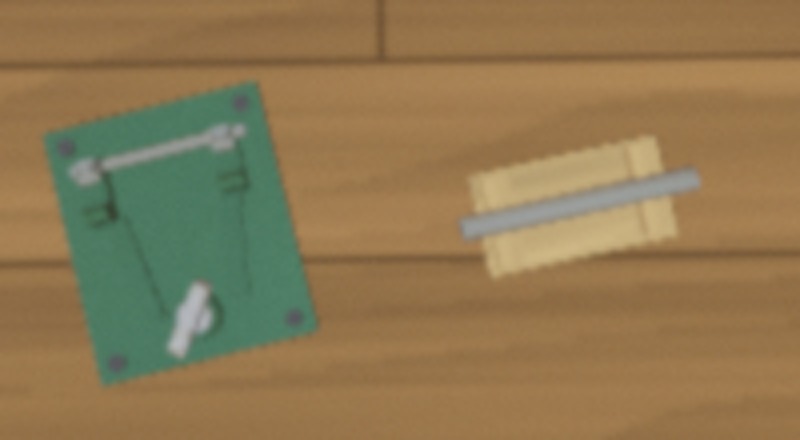

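Crop: plate corners are about (45,133),(258,83),(318,328),(103,384). The tube ends are about (461,228),(700,179). The wing runs from (178,355) to (203,284).

```bash
python3 - <<'E'
from h import *
a=np.load('top0.npz'); c=dict(K=a['K'],origin=a['o'],orientation=a['r'])
f=lambda x,y,z: back(c,220+(x+.5)/4-.5,180+(y+.5)/4-.5,z)
C=[f(*q,12)for q in[(45,133),(258,83),(318,328),(103,384)]]
print(np.round(C,1)); 
# A(+x,+y) B(+x,-y) C(-x,-y) D(-x,+y)
for i in range(4): print(np.linalg.norm(C[i]-C[(i+1)%4]))
ux=(C[0]+C[1]-C[2]-C[3]); uy=C[0]+C[3]-C[1]-C[2]
yx=np.arctan2(ux[1],ux[0]); yy=np.arctan2(-uy[0],uy[1]); y=(yx+yy)/2; print('yaw',yx,yy)
Rz=R.from_euler('z',y).as_matrix()
m=np.mean(C,0); o=m-Rz@[-37.5,0,12]; print('fix origin',o)
s=o+Rz@[-95,0,80]; print('screw',s)
w=[f(178,355,92),f(203,284,92)]; print('wing',w,np.mean(w,0))
dw=w[1]-w[0]; print('wing angle', np.arctan2(-dw[0],dw[1])-y,np.linalg.norm(dw))
t=[f(461,228,32),f(700,179,32)]; dt=t[0]-t[1]; print('tube',t,np.mean(t,0),np.arctan2(-dt[0],dt[1]),np.linalg.norm(dt))
E
```

```text
[[608.2 218.4  12. ]
 [640.   74.6  12. ]
 [474.9  36.   12. ]
 [440.2 179.4  12. ]]
147.29617716655247
169.45144957746427
147.49482020021875
172.42218504036364
yaw 0.2290607681735577 0.22747823545693419
fix origin [577.35724963 135.61360715   0.        ]
screw [484.82160173 114.11584291  80.        ]
wing [array([461.35643912, 121.66090794,  92.        ]), array([505.19529402, 105.80927572,  92.        ])] [483.27586657 113.73509183  92.        ]
wing angle -2.1460270764127003 46.61672921085327
tube [array([539.46748898, -59.72267177,  32.        ]), array([ 569.45645565, -218.8861799 ,   32.        ])] [ 554.46197232 -139.30442583   32.        ] 0.18623278530179835 161.96407145190528
```

```bash
cat >> h.py <<'E'
def plan(s,P,yaw,n,g,tilt=False):
    p=np.array(s["tcp_pos"],float); y0=s["ee_rot"][2]; P=np.array(P,float)
    dy=(yaw-y0+np.pi)%(2*np.pi)-np.pi; rows=[]
    y=y0
    for i in range(n):
        Rm=R.from_euler('xyz',[np.pi,0,y]).as_matrix()
        d=Rm.T@((P-p)/n); rows.append([round(float(v),1) for v in d]+[round(-dy/n,3),g]); y+=dy/n
    print(str(rows).replace(' ',''), 'step',np.linalg.norm((P-p)/n))
E
python3 - <<'E'
from h import *; from plant import *
plan(sense(),[530,130,260],1.78,18,-1)
E
```

```text
[[-26.7,-26.0,-0.4,np.float64(0.062),-1],[-28.3,-24.3,-0.4,np.float64(0.062),-1],[-29.7,-22.5,-0.4,np.float64(0.062),-1],[-31.1,-20.6,-0.4,np.float64(0.062),-1],[-32.3,-18.6,-0.4,np.float64(0.062),-1],[-33.3,-16.6,-0.4,np.float64(0.062),-1],[-34.3,-14.5,-0.4,np.float64(0.062),-1],[-35.1,-12.4,-0.4,np.float64(0.062),-1],[-35.8,-10.2,-0.4,np.float64(0.062),-1],[-36.4,-8.0,-0.4,np.float64(0.062),-1],[-36.8,-5.7,-0.4,np.float64(0.062),-1],[-37.1,-3.4,-0.4,np.float64(0.062),-1],[-37.2,-1.1,-0.4,np.float64(0.062),-1],[-37.2,1.2,-0.4,np.float64(0.062),-1],[-37.1,3.5,-0.4,np.float64(0.062),-1],[-36.8,5.8,-0.4,np.float64(0.062),-1],[-36.4,8.0,-0.4,np.float64(0.062),-1],[-35.8,10.2,-0.4,np.float64(0.062),-1]] step 37.2616114285987
```

Call:
move_arm --pt "-27 -26 0 0.062 -1" --pt "-28 -24 0 0.062 -1" --pt "-30 -22 0 0.062 -1" --pt "-31 -21 0 0.062 -1" --pt "-32 -19 0 0.062 -1" --pt "-33 -17 0 0.062 -1" --pt "-34 -14 0 0.062 -1" --pt "-35 -12 0 0.062 -1" --pt "-36 -10 0 0.062 -1" --pt "-36 -8 0 0.062 -1" --pt "-37 -6 0 0.062 -1" --pt "-37 -3 0 0.062 -1" --pt "-37 -1 0 0.062 -1" --pt "-37 1 0 0.062 -1" --pt "-37 4 0 0.062 -1" --pt "-37 6 0 0.062 -1" --pt "-36 8 0 0.062 -1" --pt "-36 10 0 0.062 -1"

```text
t: 1.95
tcp_pos: [525.5, 106.9, 249.3]
ee_rot: [-3.138, 0.001, 1.74]
force: [0.5, 0.9, -0.3]
width: 85.6
```

```bash
cat >> h.py <<'E'
def shot(n,tag):
    from plant import grab_frame,get_calibration
    c=get_calibration(n); p,d=grab_frame(n); cv2.imwrite(f"pics/{tag}.png",p[:,:,::-1])
    np.savez(f"{tag}.npz",p=p,d=d,K=c["K"],origin=c["origin"],orientation=c["orientation"])
E
python3 - <<'E'
from h import *; from plant import *
shot('wrist','w1'); s=sense(); print(s['t'],s['tcp_pos'],s['ee_rot'],s['joint_vel'])
E
```

```text
2.0 [528.43882318 100.59942498 249.80616647] [-3.14024447  0.00391978  1.73010805] [-0.04148207 -0.02030846 -0.01711336  0.02839585  0.02650102 -0.01198334
 -0.04101476]
```

View pics/w1.png

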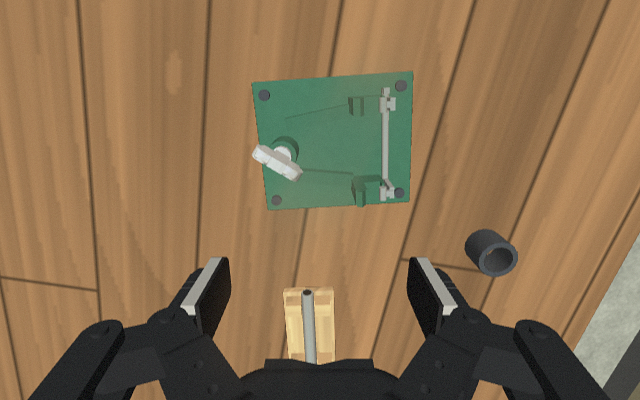

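The wrist view shows the fixture at (335,145), the wing at (277,162) and the rest at (310,320). The arm was still coasting, so I'll retake it at rest.

Call:
move_arm --pt "0 0 0 0 -1" --pt "0 0 0 0 -1"

```text
t: 2.2
tcp_pos: [528.9, 98.5, 249.6]
ee_rot: [-3.14, 0.005, 1.726]
force: [0.2, 0.1, 0.1]
width: 84.9
```

```bash
python3 - <<'E'
from h import *; from plant import *
s=sense(); print(s['t'],s['tcp_pos'],s['ee_rot'],s['joint_vel']);shot('wrist','w2'); 
a=np.load('w2.npz'); crop(a['p'],240,440,60,215,4,'pics/w2c.png')
E
```

```text
2.2 [528.8816897   98.53825835 249.5681418 ] [-3.13983461  0.00453357  1.72609072] [-0.00060794  0.00297114 -0.00761745  0.00199613 -0.00608508  0.00111144
  0.00135055]
```

View pics/w2c.png

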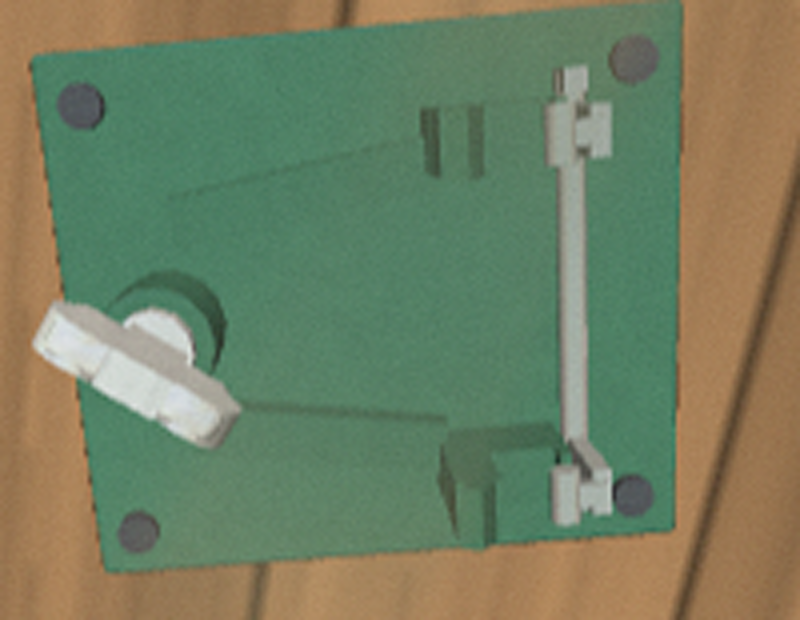

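Crop corners: (33,58), (683,0), (676,528) and (105,572). The wing top face ends near (40,325) and (205,430).

```bash
cat > fit.py <<'E'
from h import *
from scipy.optimize import least_squares
def fx(c,pts,loc,x0=(577,135,.228)):
    loc=np.array(loc,float); pts=np.array(pts,float)
    f=lambda q:(proj(c,loc@R.from_euler('z',q[2]).as_matrix().T+[q[0],q[1],0])-pts).ravel()
    r=least_squares(f,x0); return r.x,f(r.x).reshape(-1,2)
E
python3 - <<'E'
from fit import *
c=dict(np.load('w2.npz'))
u=lambda x,y:(240+(x+.5)/4-.5,60+(y+.5)/4-.5)
pts=[u(33,58),u(683,0),u(676,528),u(105,572)]
loc=[(-125,75,12),(50,75,12),(50,-75,12),(-125,-75,12)]
q,r=fx(c,pts,loc); print(q,r)
Rz=R.from_euler('z',q[2]).as_matrix(); o=np.array([q[0],q[1],0])
img=c['p'][:,:,::-1].copy(); big=cv2.resize(img[60:215,240:440],None,fx=4,fy=4,interpolation=cv2.INTER_CUBIC)
def draw(P,col):
    P=np.array(P,float)@Rz.T+o; uv=proj(c,P); 
    uv=np.c_[(uv[:,0]-240+.5)*4-.5,(uv[:,1]-60+.5)*4-.5]
    cv2.polylines(big,[np.round(uv).astype(int)],True,col,1)
for s in(-1,1):
    draw([(-9,45*s-8,66),(-9,45*s+8,66)],(0,0,255)); draw([(8.5,45*s-8,58),(8.5,45*s+8,58)],(255,0,0)); draw([(9,45*s-8,48),(9,45*s+8,48)],(0,255,255))
a=1.0
W=R.from_euler('z',a).as_matrix()
draw(np.array([(-5,-22,92),(5,-22,92),(5,22,92),(-5,22,92)])@W.T+[-95,0,0],(0,0,255))
draw([(-95+11*np.cos(t),11*np.sin(t),58) for t in np.linspace(0,6.28,30)],(255,0,0))
cv2.imwrite('pics/w2o.png',big)
E
```

```text
[5.76704953e+02 1.39201015e+02 2.36715157e-01] [[-1.044844   -0.85232406]
 [ 0.66663917 -0.76108039]
 [ 0.33904124  1.24494531]
 [ 0.07766631  1.08917745]]
```

View pics/w2o.png

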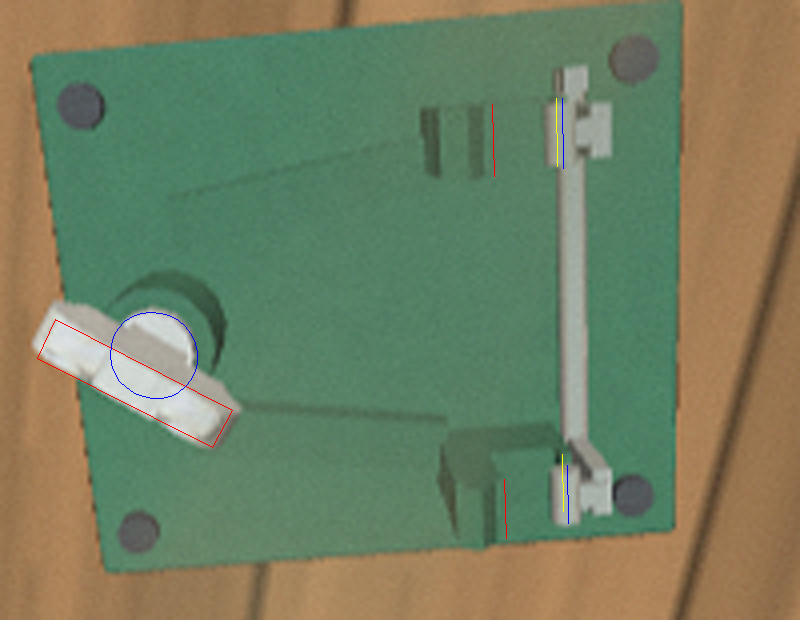

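```bash
python3 - <<'E'
from h import *; from plant import *
plan(sense(),[554,-139,160],1.757,8,-1)
E
```

```text
[[-29.9,-1.5,11.2,np.float64(-0.004),-1],[-29.9,-1.6,11.2,np.float64(-0.004),-1],[-29.9,-1.7,11.2,np.float64(-0.004),-1],[-29.9,-1.8,11.2,np.float64(-0.004),-1],[-29.9,-1.9,11.2,np.float64(-0.004),-1],[-29.9,-2.1,11.2,np.float64(-0.004),-1],[-29.9,-2.2,11.2,np.float64(-0.004),-1],[-29.8,-2.3,11.2,np.float64(-0.004),-1]] step 31.956375954308914
```

Call:
move_arm --pt "-30 -2 11 -0.004 -1" --pt "-30 -2 11 -0.004 -1" --pt "-30 -2 11 -0.004 -1" --pt "-30 -2 11 -0.004 -1" --pt "-30 -2 11 -0.004 -1" --pt "-30 -2 11 -0.004 -1" --pt "-30 -2 11 -0.004 -1" --pt "-28 -2 11 -0.004 -1" --pt "0 0 0 0 -1" --pt "0 0 0 0 -1"

```text
t: 3.25
tcp_pos: [556.7, -126.3, 157.5]
ee_rot: [-3.14, -0.005, 1.795]
force: [-0.0, 0.8, 0.4]
width: 85.4
```

```bash
python3 - <<'E'
from h import *; from plant import *
s=sense(); print(s['t'],s['tcp_pos'],s['ee_rot']);shot('wrist','w3')
E
```

```text
3.25 [ 556.70339226 -126.27598839  157.4656747 ] [-3.13981886 -0.00461507  1.79500555]
```

View pics/w3.png

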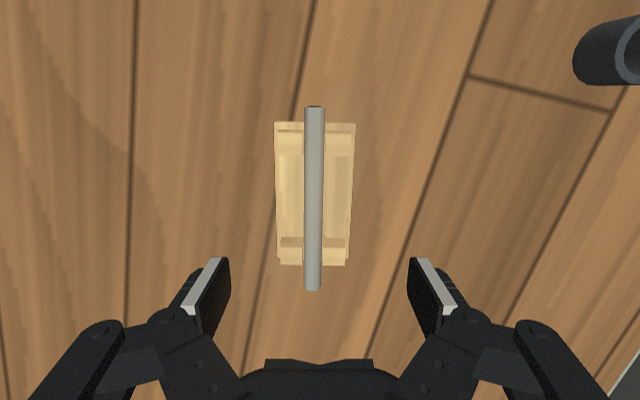

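Tube in the wrist image runs from end (315,107) to end (313,289). The pads are symmetric about column ~318.

```bash
python3 - <<'E'
from h import *; from plant import *
c=dict(np.load('w3.npz'))
a,b=back(c,315,107,38),back(c,313,289,34)
print(a,b,(a+b)/2,np.linalg.norm(a-b)); d=a-b; y=np.arctan2(d[1],d[0]); print('tool yaw',y)
s=sense(); Rm=R.from_euler('xyz',s['ee_rot']).as_matrix()
print('grasp pt px',proj(c,s['tcp_pos']+Rm@[0,0,3]), proj(c,s['tcp_pos']+Rm@[0,0,120]))
print('in tool',Rm.T@((a+b)/2-s['tcp_pos']))
E
```

```text
[538.160235   -57.69348805  38.        ] [ 571.89130357 -216.56047555   34.        ] [ 555.02576929 -137.1269818    36.        ] 162.45770128024324
tool yaw 1.78001207901391
grasp pt px [[318.58907719 279.64215366]] [[318.51213457 196.34295348]]
in tool [-10.68744398  -3.85364783 121.5683435 ]
```

Call:
move_arm --pt "-2.5 -1 20 0.006 -1" --pt "-2.5 -1 20 0.006 -1" --pt "-2.5 -1 20 0.005 -1" --pt "-2 -0.8 20 0.005 -1" --pt "0 0 12 0 -1" --pt "0 0 0 0 -1" --pt "0 0 0 0 -1"

```text
t: 4.0
tcp_pos: [558.2, -123.0, 66.2]
ee_rot: [3.137, -0.007, 1.79]
force: [0.1, -0.3, 1.3]
width: 85.5
```

```bash
python3 - <<'E'
from h import *; from plant import *
s=sense(); print(s['t'],s['tcp_pos'],s['ee_rot'],s['force']);shot('wrist','w4')
T=np.array([554.8,-137.5,36]);Rm=R.from_euler('xyz',s['ee_rot']).as_matrix();print(Rm.T@(T-s['tcp_pos']))
E
```

```text
4.0 [ 558.18522749 -123.01064111   66.24031229] [ 3.13685253 -0.00731773  1.79023542] [ 0.10857552 -0.31318879  1.25092771]
[-13.62592555  -6.60092512  30.11045855]
```

View pics/w4.png

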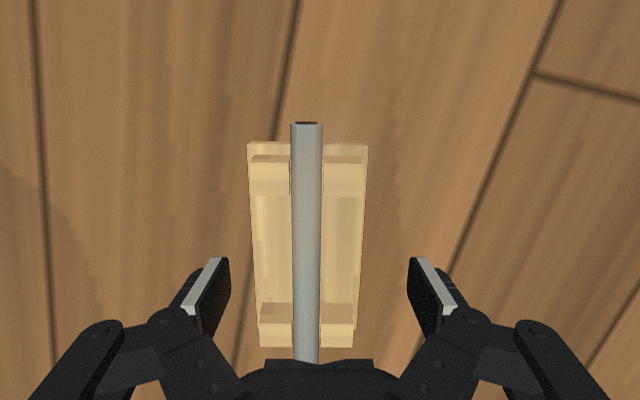

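The tube axis is at column ~306 against jaw centre ~318, and we sit about 13 mm short along it. Correcting.

Call:
move_arm --pt "-8 -4 0 0.01 -1" --pt "-6 -3 0 0.01 -1" --pt "0 0 0 0 -1" --pt "0 0 0 0 -1"

```text
t: 4.45
tcp_pos: [555.2, -139.9, 68.9]
ee_rot: [3.133, -0.006, 1.768]
force: [-0.5, -0.6, 0.2]
width: 85.2
```

```bash
cat > w.py <<'E'
from h import *; from plant import *
import sys
s=sense(); print(s['t'],s['tcp_pos'],s['ee_rot'],s['force'],s['torque'],s['width'])
T=np.array([float(v) for v in sys.argv[1:4]]);Rm=R.from_euler('xyz',s['ee_rot']).as_matrix();print(Rm.T@(T-s['tcp_pos']))
if len(sys.argv)>4: print('twist',s['ee_rot'][2]-float(sys.argv[4]))
E
python3 w.py 554.8 -137.5 36 1.77
```

```text
4.45 [ 555.18076668 -139.89849439   68.87391232] [ 3.13317156 -0.00575743  1.76829016] [-0.45643151 -0.62376403  0.20426716] [-0.00925981 -0.02935904  0.01381794] 85.15154970537945
[ 2.23727371 -0.1796979  32.88699112]
twist -0.0017098375622497386
```

Call:
move_arm --pt "1 0 15 0 -1" --pt "1 0 12 0 -1" --pt "0 0 0 0 -1" --pt "0 0 0 0 -1"

```text
t: 4.85
tcp_pos: [555.5, -138.2, 41.8]
ee_rot: [3.132, -0.005, 1.767]
force: [-0.0, -0.5, 0.7]
width: 85.2
```

```bash
python3 w.py 554.8 -137.5 36 1.77
```

```text
4.85 [ 555.48819394 -138.23365998   41.75285374] [ 3.13163663 -0.00535147  1.7672911 ] [-0.03197999 -0.46267802  0.74081323] [-0.02852656  0.02376544 -0.00595842] 85.23736797898282
[ 0.82310182 -0.58900943  5.75176193]
twist -0.0027088985075547356
```

Call:
move_arm --pt "0 0 3.5 0 -1" --pt "0 0 0 0 0.3" --pt "0 0 0 0 1" --pt "0 0 0 0 1" --pt "0 0 0 0 1" --pt "0 0 0 0 1" --pt "0 0 0 0 1" --pt "0 0 0 0 1"

```text
t: 5.65
tcp_pos: [555.3, -138.3, 39.3]
ee_rot: [3.131, -0.005, 1.768]
force: [-0.6, -0.9, -0.7]
width: 13.9
```

```bash
python3 w.py 554.8 -137.5 36 1.77
```

```text
5.65 [ 555.33710665 -138.34626065   39.26285531] [ 3.13148476 -0.0051614   1.76755431] [-0.64758128 -0.88220159 -0.67160617] [-0.04836872  0.10805636  0.04591765] 13.912525490987859
[ 0.91807866 -0.3943171   3.26381847]
twist -0.0024456943371808926
```

Call:
move_arm --pt "0 0 0 0 1"

```text
t: 5.75
tcp_pos: [555.3, -138.4, 39.2]
ee_rot: [3.132, -0.005, 1.768]
force: [-1.1, 0.0, 0.8]
width: 14.2
```

```bash
python3 - <<'E'
from h import *; from plant import *
shot('wrist','w5'); s=sense(); print(s['width'],s['force'],s['tcp_pos'])
E
```

```text
14.011085914384282 [ 0.49189219 -0.83620466 -0.18074067] [ 555.31661373 -138.33978245   39.23257026]
```

View pics/w5.png

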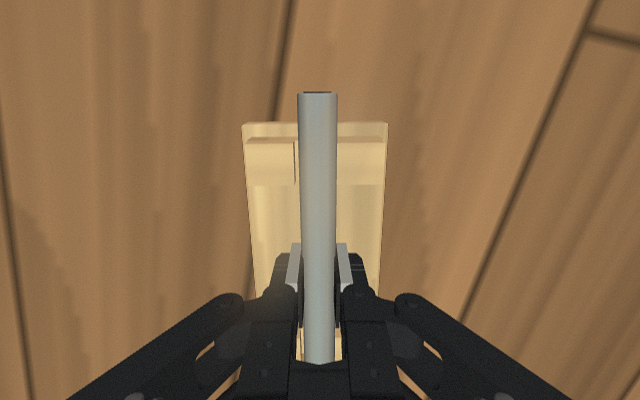

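Call:
move_arm --pt "0 0 -10 0 1" --pt "0 0 -25 0 1" --pt "0 0 -30 0 1" --pt "0 0 -25 0 1" --pt "0 0 -10 0 1" --pt "0 0 0 0 1"

```text
t: 6.4
tcp_pos: [554.1, -138.9, 143.9]
ee_rot: [3.132, -0.006, 1.767]
force: [-0.6, -0.3, -1.4]
width: 13.7
```

```bash
python3 w.py 577 137.5 150 1.805; python3 -c "
from h import *; from plant import *
plan(sense(),[577,137.5,155],1.805,10,1)"
```

```text
6.4 [ 554.13566158 -138.85589344  143.90299606] [ 3.13246454 -0.00616642  1.76696445] [-0.6300106  -0.29389068 -1.35643077] [-0.04322578  0.00236703  0.03925953] 13.728407592575575
[266.63155409  76.32847002  -3.75636708]
twist -0.038035551023213765
[[26.7,7.6,-1.1,np.float64(-0.004),1],[26.6,7.7,-1.1,np.float64(-0.004),1],[26.6,7.8,-1.1,np.float64(-0.004),1],[26.6,7.9,-1.1,np.float64(-0.004),1],[26.5,8.0,-1.1,np.float64(-0.004),1],[26.5,8.1,-1.1,np.float64(-0.004),1],[26.5,8.2,-1.1,np.float64(-0.004),1],[26.4,8.3,-1.1,np.float64(-0.004),1],[26.4,8.4,-1.1,np.float64(-0.004),1],[26.4,8.5,-1.1,np.float64(-0.004),1]] step 27.752207354504097
```

Call:
move_arm --pt "15 4 -3 0 1" --pt "26 8 -3 -0.01 1" --pt "27 8 -3 -0.01 1" --pt "27 8 -3 -0.01 1" --pt "27 8 -3 -0.01 1" --pt "27 8 -1 -0.01 1" --pt "27 8 0 -0.01 1" --pt "27 8 0 0 1" --pt "27 8 0 0 1" --pt "20 6 0 0 1" --pt "10 3 0 0 1" --pt "0 0 0 0 1" --pt "0 0 0 0 1"

```text
t: 7.7
tcp_pos: [564.9, 140.6, 149.1]
ee_rot: [-3.135, -0.005, 1.827]
force: [0.0, 0.1, -1.7]
width: 13.9
```

```bash
python3 w.py 577 137.5 120 1.805
```

```text
7.7 [564.94657375 140.58484164 149.11203058] [-3.13544104 -0.0048618   1.8272785 ] [ 0.04013274  0.06860323 -1.71107595] [0.02554812 0.00670958 0.00106583] 13.864768834298824
[-6.18310205 11.05527446 29.01485503]
twist 0.022278495497009887
```

Call:
move_arm --pt "-3 6 3 0.012 1" --pt "-3 5 4 0.01 1" --pt "0 0 0 0 1" --pt "0 0 0 0 1"

```text
t: 8.1
tcp_pos: [578.7, 132.4, 141.2]
ee_rot: [-3.135, -0.003, 1.797]
force: [1.1, 0.1, -1.0]
width: 14.3
```

```bash
python3 w.py 577 137.5 120 1.805;  python3 - <<'E'
from h import *; from plant import *
shot('wrist','w6'); a=np.load('w6.npz'); crop(a['p'],200,460,20,380,1.65,'pics/w6c.png')
shot('scene','s6'); a=np.load('s6.npz'); crop(a['p'],300,430,130,230,6,'pics/s6c.png')
E
```

```text
8.1 [578.6507351  132.35116513 141.15164073] [-3.13497078e+00 -2.97937169e-03  1.79715641e+00] [ 1.06125673  0.12347335 -0.95015994] [-0.01170481  0.00666588 -0.0593609 ] 14.289431882122763
[ 5.32492216 -0.31288331 21.17013558]
twist -0.007843592284910494
```

View pics/w6.png

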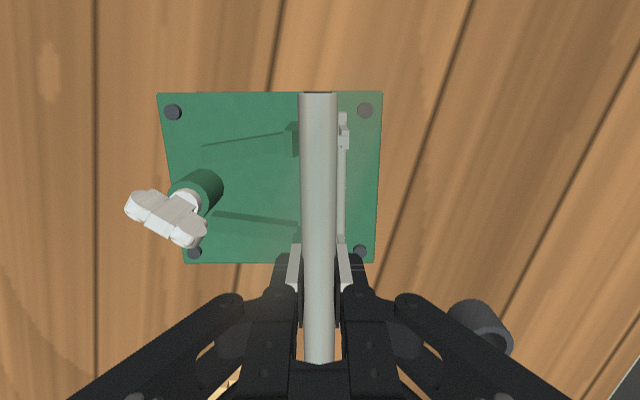

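View pics/s6c.png

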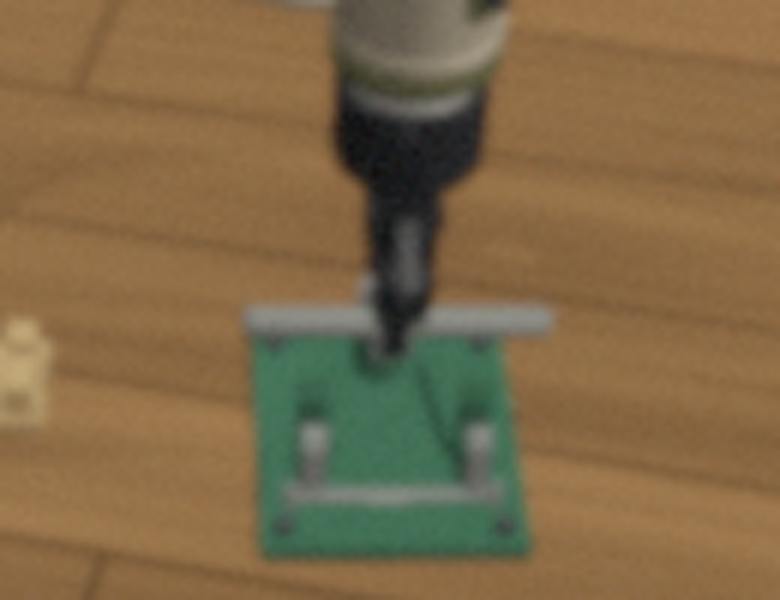

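```bash
python3 - <<'E'
from h import *
a=np.load('w6.npz'); crop(a['p'],120,400,80,280,2.85,'pics/w6c.png')
E
```

```text
(no output)
```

View pics/w6c.png

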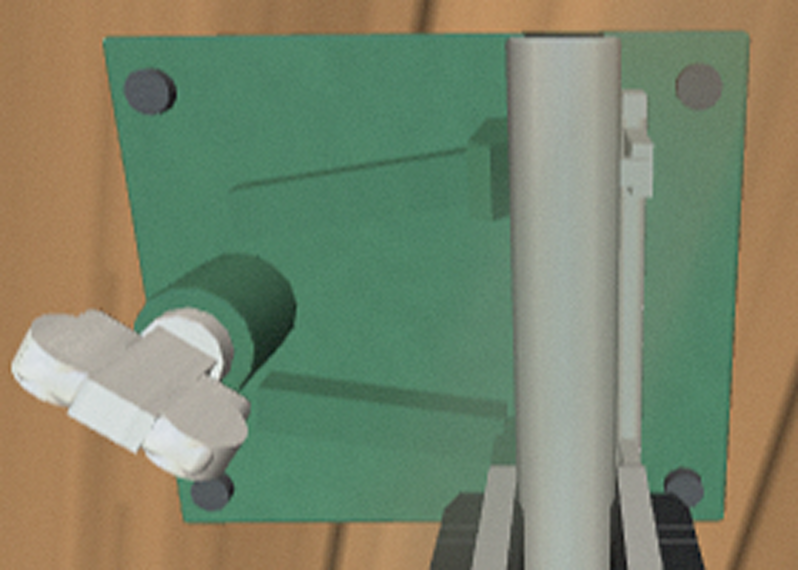

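Crop corners are (105,38), (748,32), (722,521) and (184,521). The tube axis goes from column 564 at row 40 to 566 at row 560.

```bash
python3 - <<'E'
from fit import *
c=dict(np.load('w6.npz'))
u=lambda x,y:(120+(x+.5)/2.85-.5,80+(y+.5)/2.85-.5)
pts=[u(105,38),u(748,32),u(722,521),u(184,521)]
loc=[(-125,75,12),(50,75,12),(50,-75,12),(-125,-75,12)]
q,r=fx(c,pts,loc); print(q); print(r)
# scale-free check: also fit with z offset
loc=np.array(loc,float)
f=lambda q:(proj(c,loc@R.from_euler('z',q[2]).as_matrix().T+[q[0],q[1],q[3]])-pts).ravel()
z=least_squares(f,[*q,0]); print(z.x,z.fun.round(2))
# tube axis predicted by tool
tp=np.array([578.65,132.35,141.15]);Rm=R.from_euler('xyz',[-3.13497,-.00298,1.79716]).as_matrix()
for x in(-60,0,60,75): print(x,proj(c,tp+Rm@[x,0,7]))
print('obs',u(564.5,40),u(566,560))
a,b=back(c,*u(564.5,40),134),back(c,*u(566,560),134); d=a-b; print(a,b,np.arctan2(d[1],d[0]))
E
```

```text
[5.76446393e+02 1.38966268e+02 2.33902553e-01]
[[-1.80606874 -0.65039296]
 [ 1.62853539 -0.26291958]
 [ 0.84429623  0.74211976]
 [-0.66474175  1.31670282]]
[ 5.76136165e+02  1.38408382e+02  2.33784485e-01 -2.87438538e+00] [-0.38 -0.07  0.33  0.37 -0.16 -0.45  0.22  0.1 ]
-60 [[318.54095774 370.42093138]]
0 [[318.58595578 274.55913463]]
60 [[318.64461863 149.58644777]]
75 [[318.66217768 112.17943152]]
obs (317.7456140350877, 93.71052631578948) (318.2719298245614, 276.16666666666663)
[559.84377851 212.17338669 134.        ] [578.67533078 131.36239794 134.        ] 1.7997425362703325
```

Call:
move_arm --pt "3 -0.5 10 -0.005 1" --pt "3 -0.5 15 -0.003 1" --pt "0 0 12 0 1" --pt "0 0 5 0 1" --pt "0 0 0 0 1" --pt "0 0 0 0 1"

```text
t: 8.8
tcp_pos: [575.2, 139.2, 96.4]
ee_rot: [-3.135, -0.004, 1.807]
force: [-0.3, 0.4, -1.4]
width: 14.2
```

```bash
python3 w.py 576.3 138 92 1.805;  python3 - <<'E'
from h import *; from plant import *
shot('wrist','w7'); a=np.load('w7.npz'); crop(a['p'],80,420,80,340,2.3,'pics/w7c.png')
E
```

```text
8.8 [575.16760019 139.2071115   96.37069881] [-3.13503846 -0.00366253  1.80735697] [-0.29369587  0.43859971 -1.42048591] [-0.0296151  -0.04527429 -0.02057219] 14.17842365009139
[-1.45488104  0.84655693  4.35994474]
twist 0.0023569673257821666
```

View pics/w7c.png

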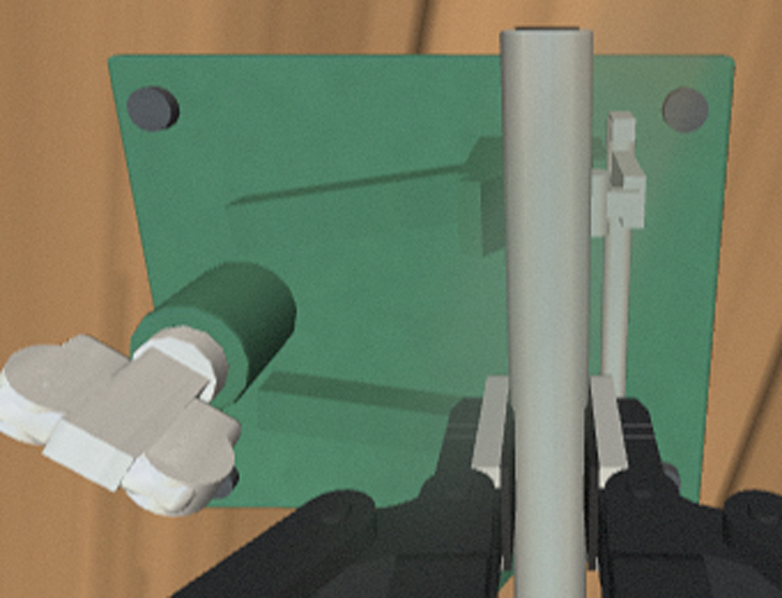

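Top plate corners are at (108,56) and (734,58). The tube axis is at column 547 near row 60 and 549 near row 540.

```bash
python3 - <<'E'
from fit import *
c=dict(np.load('w7.npz'))
s=2.3
u=lambda x,y:(80+(x+.5)/s-.5,80+(y+.5)/s-.5)
pts=[u(108,56),u(734,58)]
for dz in(0,-3):
    q,r=fx(c,pts,[(-125,75,12+dz),(50,75,12+dz)]); print(dz,q,r.ravel())
tp=np.array([575.17,139.21,96.37]);Rm=R.from_euler('xyz',[-3.13504,-.00366,1.80736]).as_matrix()
for x in(-30,75): print(x,proj(c,tp+Rm@[x,0,7]))
print('obs',u(547,60),u(549.5,540))
E
```

```text
0 [5.76512558e+02 1.38614472e+02 2.34791250e-01] [-1.5414036   0.29367863  1.5267245   0.12770437]
-3 [5.75964741e+02 1.38474834e+02 2.34013229e-01] [ 0.40295899 -0.07566593 -0.39926334 -0.03292453]
-30 [[318.57205748 325.40859434]]
75 [[318.68051347 112.16429548]]
obs (317.5434782608696, 105.80434782608695) (318.63043478260875, 314.5)
```

Call:
move_arm --pt "-2 0.8 6 0.004 1" --pt "0 0.2 6 0 1" --pt "0 0 0 0 1" --pt "0 0 0 0 1"

```text
t: 9.25
tcp_pos: [577.4, 137.3, 84.4]
ee_rot: [-3.137, -0.004, 1.803]
force: [0.8, 0.1, -1.4]
width: 14.0
```

```bash
python3 w.py 576.1 137.5 55 1.803
```

```text
9.25 [577.39503789 137.26911502  84.4486524 ] [-3.13708645 -0.00364146  1.80266534] [ 0.815181    0.08873514 -1.39635548] [-0.03898539 -0.00426132  0.00953797] 13.98956230726045
[ 0.41506263 -1.07460317 29.45550051]
twist -0.00033466369774304283
```

Call:
move_arm --pt "0 -0.7 2 0 1" --pt "0 0 3 0 1" --pt "0 0 0 0 1"

```text
t: 9.55
tcp_pos: [576.7, 137.2, 79.3]
ee_rot: [-3.138, -0.004, 1.803]
force: [0.3, 1.3, -1.6]
width: 13.7
```

```bash
python3 w.py 576.1 138.5 55 1.803
```

```text
9.55 [576.74271686 137.17547288  79.29189822] [-3.13751514 -0.00371586  1.80273674] [ 0.28027251  1.26179392 -1.59913238] [-0.00900533 -0.03343409  0.01131719] 13.721433076906637
[ 1.3465232  -0.22196793 24.29817651]
twist -0.00026326486854033604
```

Now about 0.3 mm off centre. Pushing down step by step.

Call:
move_arm --pt "0 0 4 0 1" --pt "0 0 4 0 1" --pt "0 0 0 0 1"

```text
t: 9.85
tcp_pos: [575.7, 137.0, 71.2]
ee_rot: [-3.136, -0.004, 1.803]
force: [2.0, -0.1, -1.6]
width: 14.0
```

```bash
python3 w.py 576.1 138.5 55 1.803
```

```text
9.85 [575.65087957 136.98793561  71.22425747] [-3.13580128 -0.00423493  1.80271965] [ 2.01234808 -0.14152364 -1.59403477] [ 0.15697252 -0.43048825  0.00305691] 13.981499774115262
[ 1.2996297   0.87862321 16.22509052]
twist -0.0002803508494231277
```

Call:
move_arm --pt "0 0.3 5 0 1" --pt "0 0 5 0 1"

```text
t: 10.05
tcp_pos: [575.6, 137.0, 62.0]
ee_rot: [-3.136, -0.005, 1.803]
force: [0.0, -0.3, 1.6]
width: 13.9
```

```bash
python3 w.py 576.1 138.5 55 1.803
```

```text
10.05 [575.64084336 136.97789777  62.03726265] [-3.13597225 -0.00482745  1.80253312] [ 0.02505974 -0.28062103  1.63732797] [-0.12512451  0.19922847  0.01386217] 13.883430243485162
[1.34197324 0.83603782 7.03923534]
twist -0.0004668813822634732
```

Call:
move_arm --pt "0 0 4 0 1" --pt "0 0 4 0 1" --pt "0 0 3 0 1"

```text
t: 10.35
tcp_pos: [576.0, 137.0, 54.4]
ee_rot: [-3.138, -0.007, 1.802]
force: [-15.3, -2.7, 71.4]
width: 14.0
```

```bash
python3 w.py 576.1 138.5 55 1.803;  python3 - <<'E'
from h import *; from plant import *
shot('wrist','w8'); a=np.load('w8.npz'); crop(a['p'],80,420,80,340,2.3,'pics/w8c.png')
shot('scene','s8'); a=np.load('s8.npz'); crop(a['p'],320,410,165,235,8,'pics/s8c.png')
E
```

```text
10.35 [575.96370065 137.01257395  54.42510697] [-3.13771699 -0.00683503  1.80188301] [-15.2801907   -2.73213742  71.43199257] [-0.42333512  3.50813627  0.09244214] 13.95245116113794
[ 1.42056632  0.47115549 -0.56702699]
twist -0.001116992470743483
```

View pics/w8c.png

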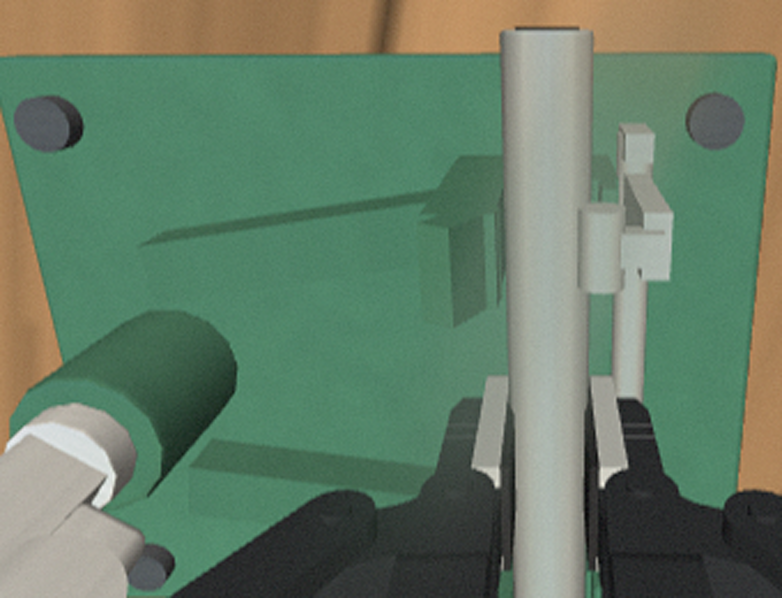

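View pics/s8c.png

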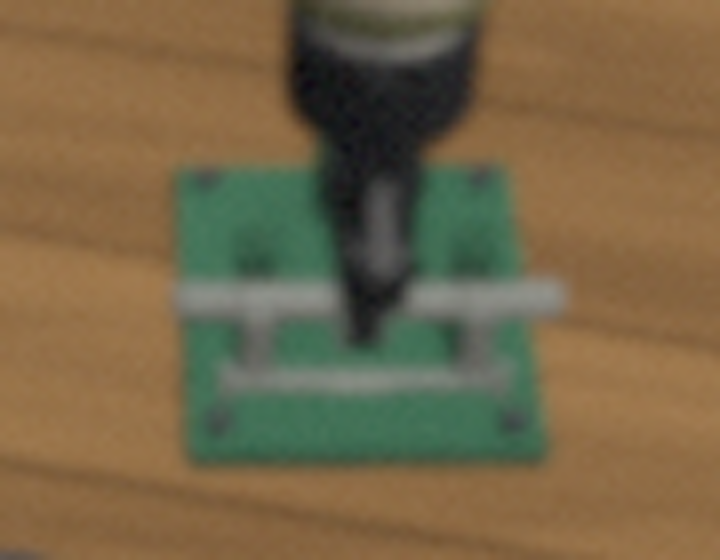

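The roller at (600,250) overlaps the tube's upper edge and TCP z matches the seated height. So it appears seated with the jaw closed over it. Relaxing the push, then releasing.

Call:
move_arm --pt "0 0 0 0 1" --pt "0 0 0 0 1"

```text
t: 10.65
tcp_pos: [576.2, 137.1, 56.2]
ee_rot: [-3.14, -0.008, 1.802]
force: [0.9, 0.5, -1.3]
width: 14.2
```

```bash
python3 w.py 576.1 138.5 55 1.803
```

```text
10.65 [576.24944059 137.13237082  56.17401067] [-3.14030479 -0.00756691  1.80165981] [ 0.89805147  0.46648079 -1.28709977] [-0.02635731 -0.00787515 -0.06385734] 14.175447331011014
[1.35661693 0.16898772 1.18409323]
twist -0.0013401893463760306
```

Call:
move_arm --pt "0 0 1.5 0 1" --pt "0 0 0 0 -0.2" --pt "0 0 0 0 -0.2" --pt "0 0 0 0 -0.2" --pt "0 0 0 0 -0.2"

```text
t: 11.15
tcp_pos: [576.4, 137.2, 53.1]
ee_rot: [-3.14, -0.007, 1.802]
force: [0.1, -0.5, -0.9]
width: 51.2
```

```bash
python3 w.py 576.1 138.5 55 1.803
```

```text
11.15 [576.44717774 137.22044418  53.13144831] [-3.13952332 -0.00718093  1.80182374] [ 0.1075699  -0.50321156 -0.92770638] [-0.01837588 -0.01976421 -0.01754343] 51.210967150937854
[ 1.33843979 -0.04881074 -1.85889143]
twist -0.0011762560849306603
```

Call:
move_arm --pt "0 0 -15 0 -0.2" --pt "0 0 -25 0 -0.2" --pt "0 0 -30 0 -0.2" --pt "0 0 -25 0 -0.2" --pt "0 0 -5 0 -0.2" --pt "0 0 0 0 -0.2"

```text
t: 11.75
tcp_pos: [576.5, 136.1, 159.6]
ee_rot: [-3.138, -0.007, 1.801]
force: [0.5, -0.1, -0.4]
width: 51.1
```

```bash
python3 w.py 576.1 138.5 55 1.803;  python3 - <<'E'
from h import *; from plant import *
shot('wrist','w9'); a=np.load('w9.npz'); crop(a['p'],80,420,80,340,2.3,'pics/w9c.png')
E
```

```text
11.75 [576.48832148 136.11359526 159.56921102] [-3.13834924 -0.00720536  1.80111726] [ 0.52299899 -0.11640391 -0.38856075] [ 0.03800514  0.04819162 -0.00397073] 51.06813563685006
[  1.65852271   0.50593282 104.58278515]
twist -0.0018827412090518525
```

View pics/w9c.png

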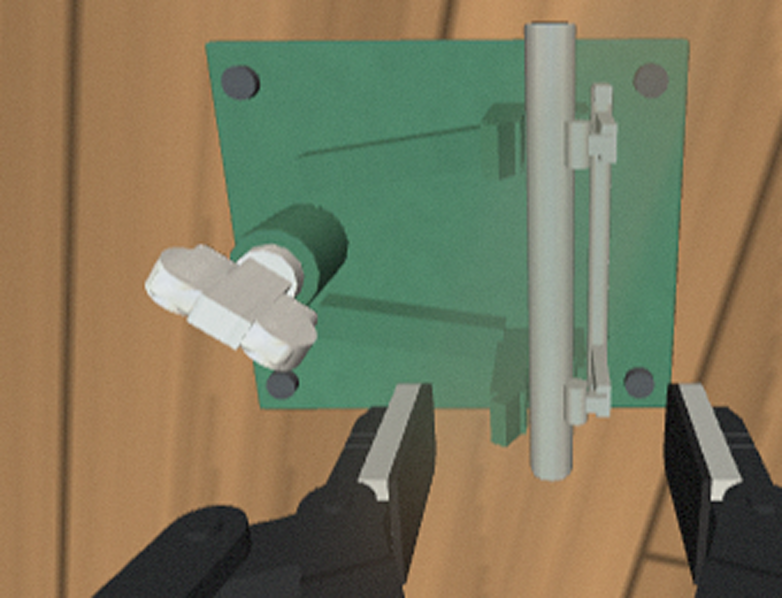

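```bash
python3 - <<'E'
from fit import *
c=dict(np.load('w9.npz')); s=2.3
u=lambda x,y:(80+(x+.5)/s-.5,80+(y+.5)/s-.5)
pts=np.array([u(207,42),u(689,40),u(670,408),u(261,408)])
loc=np.array([(-125,75,12),(50,75,12),(50,-75,12),(-125,-75,12)],float)
f=lambda q:(proj(c,loc@R.from_euler('z',q[2]).as_matrix().T+[q[0],q[1],q[3]])-pts).ravel()
z=least_squares(f,[577,138,.234,0]); print(z.x,z.fun.round(2)); q=z.x
big=cv2.resize(c['p'][80:340,80:420,::-1],None,fx=s,fy=s,interpolation=cv2.INTER_CUBIC)
Rz=R.from_euler('z',q[2]).as_matrix();o=np.array([q[0],q[1],q[3]])
def draw(P,col,cl=True):
    uv=proj(c,np.array(P,float)@Rz.T+o); uv=np.c_[(uv[:,0]-80+.5)*s-.5,(uv[:,1]-80+.5)*s-.5]
    cv2.polylines(big,[np.round(uv).astype(int)],cl,col,1)
t=np.linspace(0,2*np.pi,40)
for e in(-80,80): draw(np.c_[8*np.cos(t),0*t+e,48+8*np.sin(t)],(0,0,255))
draw([(-8,-80,48),(-8,80,48)],(0,0,255));draw([(8,-80,48),(8,80,48)],(0,0,255))
for y in(-45,45): draw([(4.5,y-8,58),(12.5,y-8,58),(12.5,y+8,58),(4.5,y+8,58)],(255,0,0))
cv2.imwrite('pics/w9o.png',big)
E
```

```text
[ 5.76608006e+02  1.38614941e+02  2.34670224e-01 -2.44303687e+00] [-0.23  0.1   0.39  0.11 -0.29 -0.31  0.11  0.06]
```

View pics/w9o.png

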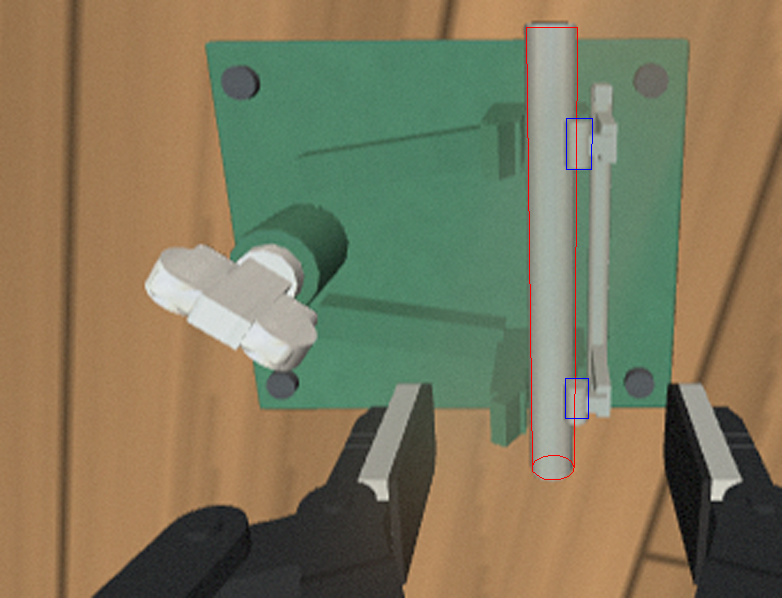

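The overlay matches: tube seated at 48 mm, level, centred within ~1–2 mm, and both rollers closed over it. Next, the wing.

```bash
python3 -c "
from h import *; from plant import *
plan(sense(),[484,116.5,160],2.80,9,-0.2)"
```

```text
[[0.2,-10.5,-0.1,np.float64(-0.111),-0.2],[1.4,-10.4,-0.1,np.float64(-0.111),-0.2],[2.5,-10.2,-0.1,np.float64(-0.111),-0.2],[3.6,-9.8,-0.1,np.float64(-0.111),-0.2],[4.7,-9.4,-0.1,np.float64(-0.111),-0.2],[5.7,-8.8,-0.1,np.float64(-0.111),-0.2],[6.7,-8.1,-0.1,np.float64(-0.111),-0.2],[7.5,-7.3,-0.1,np.float64(-0.111),-0.2],[8.3,-6.4,-0.1,np.float64(-0.111),-0.2]] step 10.50184540676393
```

Call:
move_arm --pt "0 -10 0 -0.11 -0.2" --pt "1 -10 0 -0.11 -0.2" --pt "3 -10 0 -0.11 -0.2" --pt "4 -10 0 -0.11 -0.2" --pt "5 -9 0 -0.11 -0.2" --pt "6 -9 0 -0.11 -0.2" --pt "7 -8 0 -0.11 -0.2" --pt "7 -7 0 -0.11 -0.2" --pt "8 -6 0 -0.11 -0.2" --pt "0 0 0 0 -0.2" --pt "0 0 0 0 -0.2"

```text
t: 12.9
tcp_pos: [476.7, 115.4, 149.9]
ee_rot: [-3.137, -0.021, 2.829]
force: [0.2, 0.6, 0.0]
width: 51.2
```

```bash
python3 w.py 484 116.5 83 2.80;  python3 - <<'E'
from h import *; from plant import *
shot('wrist','w10'); 
E
```

```text
12.9 [476.65130453 115.40619766 149.92971817] [-3.13701322 -0.02143506  2.82910853] [0.24976392 0.62882939 0.00896212] [-0.04655395 -0.06085628 -0.03924027] 51.23816585000206
[-8.08956184  3.60573421 66.75585797]
twist 0.02910852826207
```

View pics/w10.png

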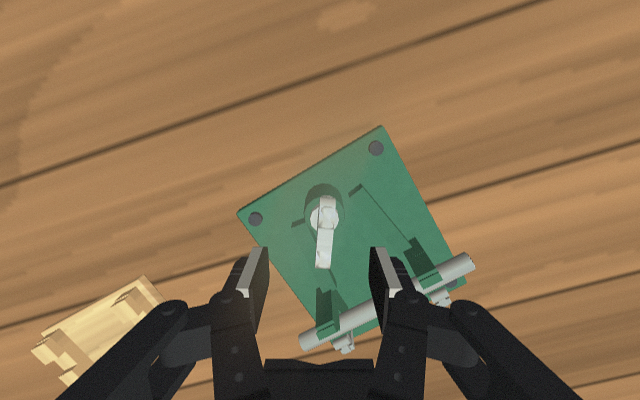

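```bash
python3 - <<'E'
from h import *
a=np.load('w10.npz'); crop(a['p'],270,390,170,290,5,'pics/w10c.png')
E
```

```text
(no output)
```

View pics/w10c.png

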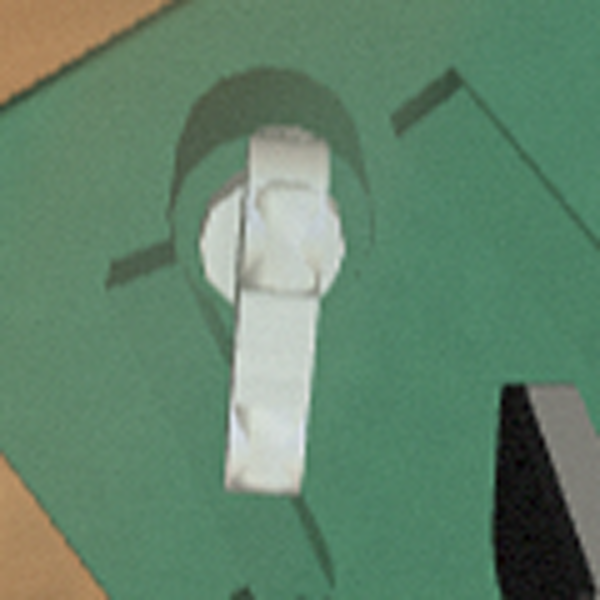

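Wing top face: axis from crop (288,150) to (265,490), with ends at rows ~130 and ~490.

```bash
python3 - <<'E'
from h import *
c=dict(np.load('w10.npz'))
u=lambda x,y:(270+(x+.5)/5-.5,170+(y+.5)/5-.5)
for z in(92,95):
    a,b=back(c,*u(289,132),z),back(c,*u(265,490),z); d=a-b
    print(a,b,(a+b)/2,np.linalg.norm(d),np.arctan2(d[1],d[0]))
E
```

```text
[456.51037478 127.47904098  92.        ] [502.86109802 109.66173973  92.        ] [479.6857364  118.57039036  92.        ] 49.657283134652864 2.7746048976978526
[455.55745446 127.70686694  95.        ] [501.13931488 110.18511794  95.        ] [478.34838467 118.94599244  95.        ] 48.83357130906828 2.774604897697853
```

```bash
python3 w.py 483.7 116.7 84 2.775
```

```text
12.95 [476.64439929 115.35950841 149.92033263] [-3.13677498 -0.02147407  2.82927136] [-0.88124947 -0.12243013 -0.8191184 ] [0.02588678 0.0063763  0.04898033] 51.029197269455764
[-7.7163959   3.76042217 65.75245343]
twist 0.05427135702113395
```

Call:
move_arm --pt "-4 2 10 0.03 -0.2" --pt "-4 2 15 0.024 -0.2" --pt "0 0 10 0 -0.2" --pt "0 0 0 0 -0.2" --pt "0 0 0 0 -0.2"

```text
t: 13.45
tcp_pos: [487.3, 117.6, 111.0]
ee_rot: [-3.135, -0.02, 2.764]
force: [0.3, -0.4, 0.5]
width: 50.9
```

```bash
python3 w.py 483.7 116.7 84 2.775;  python3 - <<'E'
from h import *; from plant import *
shot('wrist','w11'); a=np.load('w11.npz'); crop(a['p'],220,420,170,370,3,'pics/w11c.png')
E
```

```text
13.45 [487.3163271  117.56750634 111.03068293] [-3.13521037 -0.02033988  2.76370029] [ 0.30527512 -0.353717    0.52260179] [-0.00905099 -0.02043333 -0.02190362] 50.87734270264764
[ 2.49070557 -1.96766852 27.10005305]
twist -0.011299708555235988
```

View pics/w11c.png

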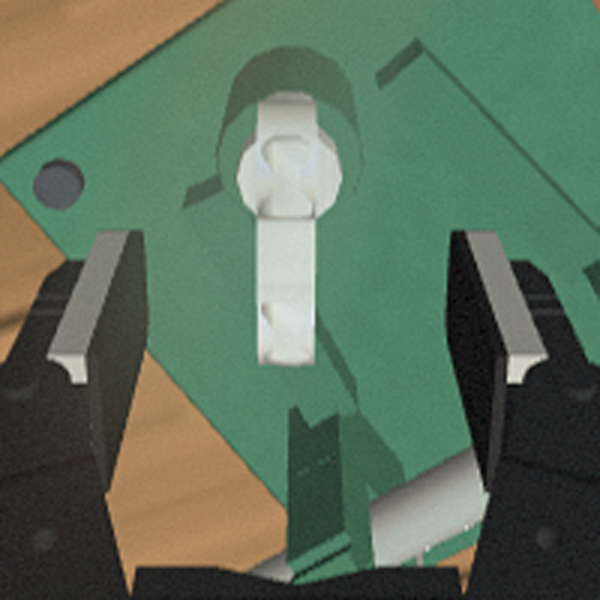

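```bash
python3 - <<'E'
from h import *; from plant import *
c=dict(np.load('w11.npz')); s=sense(); Rm=R.from_euler('xyz',s['ee_rot']).as_matrix()
u=lambda x,y:(220+(x+.5)/3-.5,170+(y+.5)/3-.5)
for z in(92,95):
    for v in (93,365): print(z,v,back(c,*u(286.5,v),z), (Rm.T@(back(c,*u(286.5,v),z)-s['tcp_pos'])).round(1))
# collar ellipse centre z=58, radius 11
print((Rm.T@(back(c,*u(289,172),58)-s['tcp_pos'])).round(1),back(c,*u(289,172),58))
E
```

```text
92 93 [455.84856226 128.341145    92.        ] [32.7 -1.5 19.8]
92 365 [503.0972974  109.43098325  92.        ] [-18.1  -1.6  18.8]
95 93 [454.91032292 128.77064493  95.        ] [33.8 -1.4 16.8]
95 365 [501.15982838 110.26040065  95.        ] [-16.   -1.6  15.8]
[ 3.3 -1.4 53.2] [482.507972   117.60955994  58.        ]
```

Call:
move_arm --pt "2 -1 8 0 -0.2" --pt "1 -0.5 10 0 -0.2" --pt "0 0 5 0 -0.2" --pt "0 0 0 0 -0.2" --pt "0 0 0 0 -0.2"

```text
t: 14.0
tcp_pos: [483.1, 117.4, 87.0]
ee_rot: [-3.136, -0.02, 2.764]
force: [-0.6, 0.4, -0.7]
width: 51.3
```

```bash
python3 w.py 483.1 117.3 84 2.764
```

```text
14.0 [483.06965045 117.40395234  86.95265494] [-3.1360554  -0.01959897  2.76385975] [-0.63997197  0.35120703 -0.67297764] [ 0.0368561  -0.04068801 -0.03146262] 51.267541899628476
[-0.1244016  -0.06909022  2.95121147]
twist -0.00014024815383306688
```

Call:
move_arm --pt "0 0 3 0 -0.2" --pt "0 0 0 0 0.3" --pt "0 0 0 0 1" --pt "0 0 0 0 1" --pt "0 0 0 0 1" --pt "0 0 0 0 1" --pt "0 0 0 0 1"

```text
t: 14.7
tcp_pos: [483.3, 117.2, 84.3]
ee_rot: [-3.137, -0.019, 2.763]
force: [-0.5, -0.8, -1.3]
width: 9.0
```

```bash
python3 w.py 483.1 117.3 84 2.764;  python3 - <<'E'
from h import *; from plant import *
shot('wrist','w12'); a=np.load('w12.npz'); crop(a['p'],220,420,170,370,3,'pics/w12c.png')
E
```

```text
14.7 [483.25523969 117.16870376  84.28794213] [-3.13651804 -0.01885577  2.7631024 ] [-0.49029099 -0.82468846 -1.27164099] [ 0.14706743 -0.08337129  0.01532407] 9.046737868069409
[0.18730539 0.06611824 0.29119376]
twist -0.0008976010415131519
```

View pics/w12c.png

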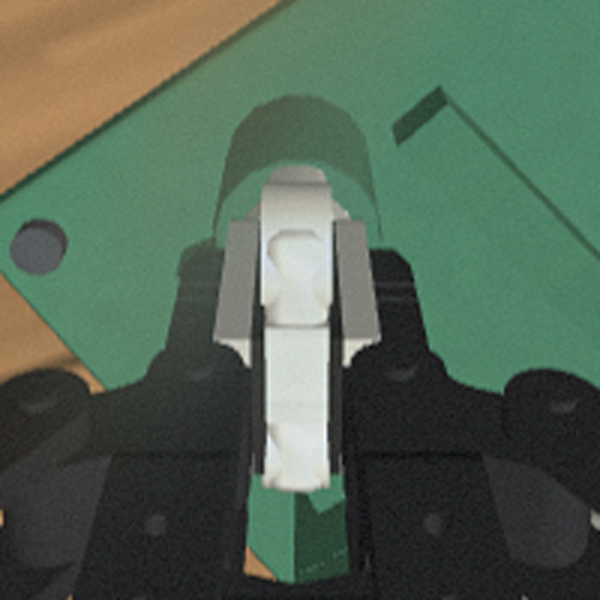

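Wing is gripped (9 mm reading). Turning clockwise: positive twist lowers yaw.

Call:
move_arm --pt "0 0 0 0.1 1" --pt "0 0 0 0.1 1" --pt "0 0 0 0.1 1" --pt "0 0 0 0.1 1" --pt "0 0 0 0.1 1" --pt "0 0 0 0 1"

```text
t: 15.35
tcp_pos: [483.5, 117.5, 84.4]
ee_rot: [-3.129, -0.014, 2.245]
force: [-0.9, -2.1, -0.4]
width: 9.2
```

```bash
python3 w.py 483.25 117.17 84.3 1.805
```

```text
15.35 [483.52258701 117.51302391  84.35650443] [-3.12918762 -0.01391297  2.24501479] [-0.89832864 -2.10503039 -0.3769926 ] [ 0.45126836 -0.26278133 -0.05757806] 9.1879845720197
[-0.09857273 -0.42637216  0.06043205]
twist 0.4400147920170123
```

Call:
move_arm --pt "0 0 0 0.1 1" --pt "0 0 0 0.1 1" --pt "0 0 0 0.08 1" --pt "0 0 0 0.06 1"

```text
t: 15.75
tcp_pos: [483.8, 117.5, 84.3]
ee_rot: [-3.126, -0.009, 1.906]
force: [-0.1, -1.3, -2.4]
width: 9.0
```

```bash
python3 w.py 483.25 117.17 84.3 1.805
```

```text
15.75 [483.79407465 117.52402972  84.30682847] [-3.12618898 -0.00879549  1.90617276] [-0.09107331 -1.25491621 -2.41914395] [ 0.49691484 -0.44811775  0.0916355 ] 8.978308855435705
[-0.15529116 -0.63012333  0.01517047]
twist 0.10117276049215262
```

Call:
move_arm --pt "0 0 0 0.05 1" --pt "0 0 0 0.05 1"

```text
t: 15.95
tcp_pos: [483.8, 117.6, 84.3]
ee_rot: [-3.126, -0.007, 1.805]
force: [-0.0, -0.9, -1.6]
width: 9.0
```

```bash
python3 w.py 483.25 117.17 84.3 1.805
```

```text
15.95 [483.81448024 117.57493664  84.31847733] [-3.12567247 -0.00716679  1.80535825] [-0.01216365 -0.92124234 -1.59127682] [ 0.53089725 -0.58857305  0.10225896] 8.969397474058665
[-0.26277887 -0.64279111  0.02683081]
twist 0.0003582535248092267
```

Call:
move_arm --pt "0 0 0 0.05 1" --pt "0 0 0 0.05 1"

```text
t: 16.15
tcp_pos: [483.8, 117.6, 84.4]
ee_rot: [-3.125, -0.005, 1.707]
force: [0.4, -4.8, 1.2]
width: 9.0
```

```bash
python3 w.py 483.25 117.17 84.3 1.805
```

```text
16.15 [483.76000049 117.61742352  84.41757393] [-3.12490336 -0.00497837  1.70690239] [ 0.4006172  -4.78710042  1.19758223] [-0.77601006 -0.37795693  2.22002598] 9.027147999649973
[-0.37466633 -0.56398328  0.12513962]
twist -0.09809761179206533
```

Call:
move_arm --pt "0 0 0 0 1" --pt "0 0 0 0 1"

```text
t: 16.35
tcp_pos: [483.8, 117.6, 84.4]
ee_rot: [-3.125, -0.004, 1.711]
force: [0.3, -3.8, 0.2]
width: 8.9
```

```bash
python3 w.py 483.25 117.17 84.3 1.805;  python3 - <<'E'
from h import *; from plant import *
shot('wrist','w13'); a=np.load('w13.npz'); crop(a['p'],220,420,170,370,3,'pics/w13c.png')
E
```

```text
16.35 [483.78755916 117.57316581  84.4276016 ] [-3.12497081 -0.00385778  1.71141145] [ 0.26643323 -3.75419923  0.21210023] [-0.30440087 -0.37511098  2.07966161] 8.902072699028388
[-0.32433631 -0.58657658  0.13611967]
twist -0.09358855351575457
```

View pics/w13c.png

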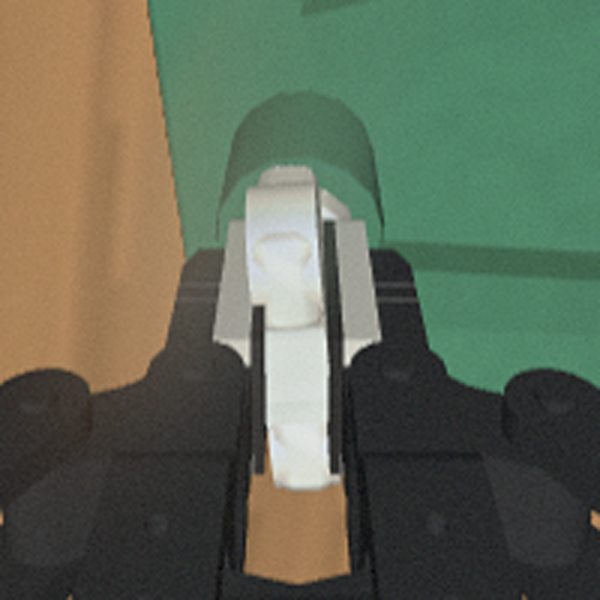

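View pics/w13.png

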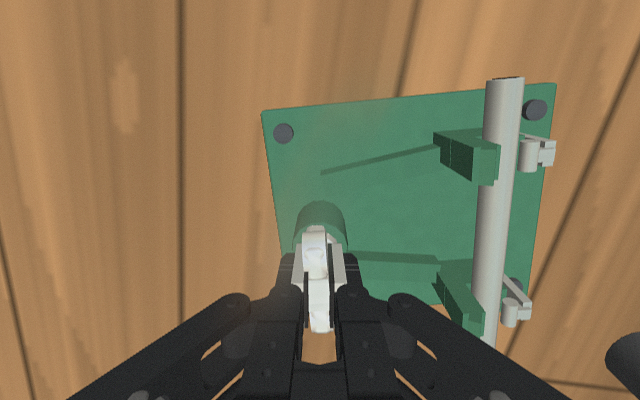

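The stop is felt: 2.1 N·m at yaw 1.71, and the wing stays along fixture y while the pads twist on it. Now backing off to wing angle π/2, tool yaw ≈ 3.376.

Call:
move_arm --pt "0 0 0 -0.1 1" --pt "0 0 0 -0.1 1" --pt "0 0 0 -0.12 1" --pt "0 0 0 -0.12 1" --pt "0 0 0 -0.12 1" --pt "0 0 0 -0.12 1" --pt "0 0 0 -0.12 1" --pt "0 0 0 -0.1 1" --pt "0 0 0 -0.1 1" --pt "0 0 0 0 1"

```text
t: 17.4
tcp_pos: [483.4, 117.0, 84.3]
ee_rot: [-3.139, -0.02, 2.711]
force: [0.2, 0.6, -2.4]
width: 8.9
```

```bash
python3 w.py 483.25 117.17 84.3 3.376; python3 -c "
from plant import *;print(sense()['qpos'])"
```

```text
17.4 [483.42528475 117.03623052  84.31240493] [-3.13909789 -0.01967192  2.71101061] [ 0.18391078  0.61096469 -2.35531911] [ 0.09367781 -0.26123634  0.05110468] 8.90821748151016
[0.21483499 0.04843692 0.01651331]
twist -0.6649893938660587
[-0.34868696  0.61357548  0.00632312  2.23728373 -0.05167833  0.3069395
  0.84614084]
```

Call:
move_arm --pt "0 0 0 -0.12 1" --pt "0 0 0 -0.12 1" --pt "0 0 0 -0.12 1" --pt "0 0 0 -0.12 1" --pt "0 0 0 -0.08 1" --pt "0 0 0 -0.04 1" --pt "0 0 0 0 1"

```text
t: 18.1
tcp_pos: [483.4, 116.6, 84.3]
ee_rot: [3.131, -0.02, -2.988]
force: [-0.6, 1.0, -0.6]
width: 9.1
```

```bash
python3 w.py 483.25 117.17 84.3 3.376;  python3 - <<'E'
from h import *; from plant import *
shot('wrist','w14'); a=np.load('w14.npz'); crop(a['p'],220,420,170,370,3,'pics/w14c.png')
shot('top','t14'); a=np.load('t14.npz'); crop(a['p'],220,320,190,290,6,'pics/t14c.png')
E
```

```text
18.1 [483.42428639 116.62525702  84.31348401] [ 3.131186   -0.01966281 -2.98816298] [-0.55742931  1.02394983 -0.55458289] [-0.51514535 -0.48277931  0.07271094] 9.13556449385017
[0.08870449 0.56479056 0.02110964]
twist -6.36416298230974
```

View pics/w14c.png

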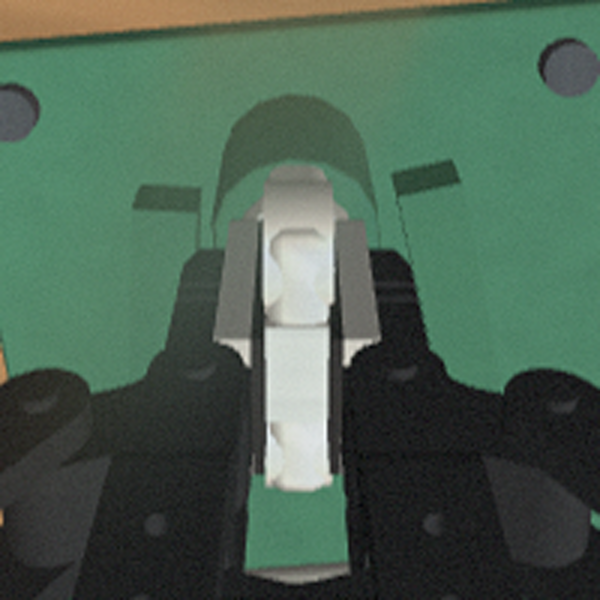

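View pics/w14.png

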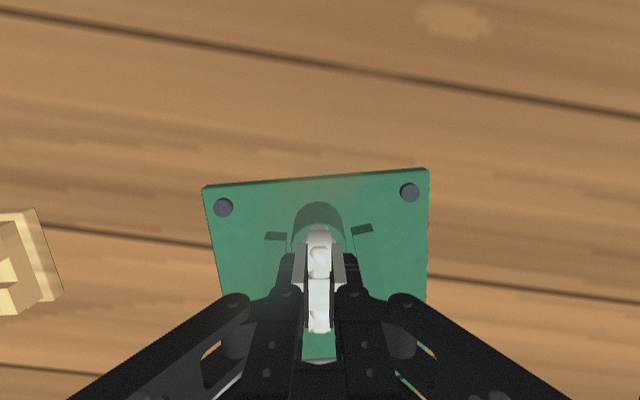

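Call:
move_arm --pt "0 0 0 -0.05 1" --pt "0 0 0 -0.025 1" --pt "0 0 0 0 1" --pt "0 0 0 0 1"

```text
t: 18.6
tcp_pos: [483.4, 116.6, 84.3]
ee_rot: [3.13, -0.019, -2.911]
force: [-0.6, 0.5, -0.2]
width: 8.9
```

```bash
python3 w.py 483.25 117.17 84.3 -2.907;  python3 - <<'E'
from h import *; from plant import *
shot('wrist','w15'); a=np.load('w15.npz'); crop(a['p'],220,420,170,370,3,'pics/w15c.png'); crop(a['p'],190,450,150,360,3,'pics/w15d.png')
shot('scene','s15'); a=np.load('s15.npz'); crop(a['p'],320,410,155,235,7,'pics/s15c.png')
E
```

```text
18.6 [483.42720227 116.63235745  84.30263479] [ 3.13026264 -0.01889309 -2.91115657] [-0.60945629  0.48151914 -0.15266185] [-0.6011277  -0.51932689  0.022314  ] 8.876372434969202
[0.04966092 0.56382767 0.00996229]
twist -0.0041565714983242685
```

View pics/w15d.png

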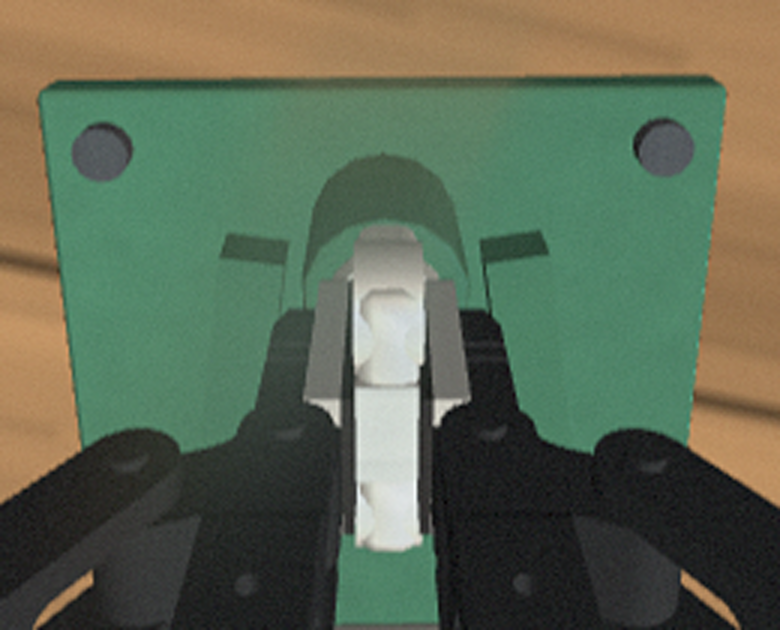

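View pics/s15c.png

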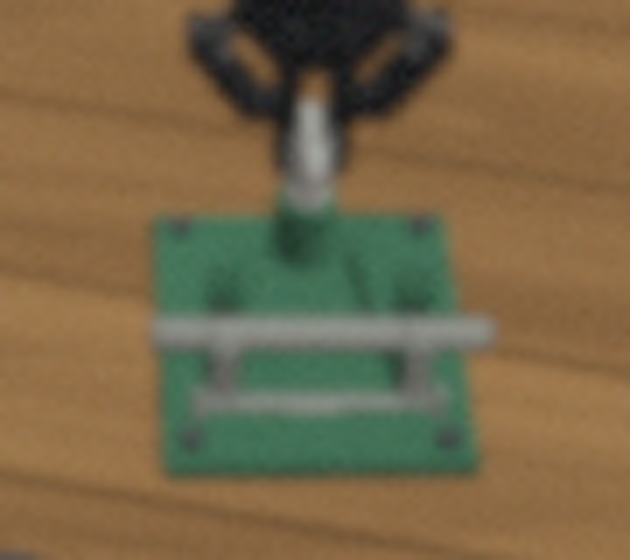

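The wing is perpendicular to the plate's rear edge (row 93→88 over 685 px), so it is about a quarter turn off. The tube is still seated under the jaw. The arm is still and gripping.

```bash
python3 -c "
from plant import *
s=sense();print(s['t'],s['joint_vel'].round(3),s['width']);print(sign_off())"
```

```text
18.7 [-0.002  0.     0.002  0.002 -0.    -0.001  0.001] 9.178541499612496
the job is handed in; nothing more can be done
None
```

The job is done and handed in at 18.7 s. The tube is seated in the fixture, and the arm is still gripping the wing screw, held a quarter turn back from its stop.

- **Tube:** I lifted it off the rest and pushed it level into both forks until it bottomed. The peak wrist force was about 71 N. I eased the push before letting go, and the tube rose about 1 mm in the grip, so I pressed it down again and released. The wrist picture afterwards showed it matching the seated pose (48 mm high, level, centred to about 1–2 mm), with both rollers closed over it.
- **Wing screw:** I gripped the wing at about 0.96 rad and turned it clockwise until it hit the stop, where the torque jumped to about 2.1 N·m. The wing twisted about 0.1 rad in the pads at the stop, then lined up again as I backed it off. The final tool yaw is within 0.005 rad of the π/2 target. The last picture shows the wing square to the plate's edge, with the arm still.
- **Disagreements:** The top and wrist cameras differed by about 3 mm on the fixture's position, mostly along the tube. I used the wrist view for the alignment. The gripper read about 14 mm on the 16 mm tube and 9 mm on the 10 mm wing, so its reading is low by 1–2 mm. By the end the tool was tilted about 0.02 rad from vertical.
- **Other objects:** I did not go near the coupling, flat bar or offcut, and did not take a separate final picture of them.

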